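# Set up the inspection lamp and switch it on with its pull knob

## Task

Set the lamp down (do not drop it) in the rimmed bay of the inspection station, flat on the bay floor with its window end towards the specimen stage, and let go of it. Then take it by the spring knob on its top, pull the knob out nearly to its stop and keep it out for about half a second to switch the lamp on, and let it spring back to rest with the lamp still sitting in the bay. Do not carry the lamp by its knob, and leave the bottle, beaker, slide box and dish where they are.

Things in the scene. Friction and masses are not known exactly. Their poses are not given: they have to be found in the camera images.
- lamp_center (a point): Portable lamp, a grey box 150 mm long (x), 56 mm wide (y), 66 mm high (z), 0.65 to 0.95 kg, loose and upright on the bench. The point is the box's centre, 33 mm above its underside, about its centre of mass. The +x end has a black bezel and round window; the black knob stands on top near the -x end. Grip it across the 56 mm; 15 mm from the centre towards the window is clear of the knob.
- knob_grip (a point): The lamp's pull knob: a round black head 34 mm across, 22 mm tall, on a 12 mm steel stem, 48 mm from the lamp's centre towards its -x end. The point is the middle of the head, at rest 27 mm above the lamp's top face (head from 16 to 38 mm above it). It pulls straight up, along the lamp's z; a spring draws it back down.
- knob (a joint): How far the knob is pulled out of the lamp: 0 m at rest, 0.018 m at its stop. It takes about 1 N to start and 3 N at the stop, and springs back to 0 when let go. The lamp's weight holds the lamp down; pulling on past the stop lifts it.
- bay (a point): Centre of the floor of the lamp bay on the fixed inspection station (white base plate, 330 x 150 mm). The bay is a rectangle 170 mm (x) by 76 mm (y) inside, floor 10 mm above the bench, aluminium rim 6 mm thick and 12 mm above the floor. Its x axis points to the black specimen stage (53 mm high, from 110 mm away) under a camera tube on a 220 mm column. z up.
- bottle_center (a point): Amber bottle, 52 mm across, 115 mm high, upright; point half-way up. Bystander.
- beaker_center (a point): Glass beaker, 64 mm across, 85 mm high, upright; point half-way up. Bystander.
- slidebox_center (a point): Closed slide box, 102 x 87 mm, 36 mm high, flat near the station; point half-way up. Bystander.
- dish_center (a point): Covered round dish, 93 mm across, 15 mm high, flat near the station; point half-way up. Bystander.
Not all that is in view belongs to the job. Leave any blue look-alike of the part that bears lamp_center alone.

How it is judged:
On the way, in this order (a step that is already met when the one before it is completed fails the run):
1. the lamp stands in the bay, window towards the stage, and is let go, knob at rest (x of lamp_center in the frame of bay between -0.014 and 0.014 m and y of lamp_center in the frame of bay between -0.014 and 0.014 m and z of lamp_center in the frame of bay between 0.028 and 0.037 m and x of knob_grip in the frame of bay below -0.02 m and angle between lamp_center's own z axis and vertical below 0.06 rad and contact force between the fingers and lamp below 0.1 N and value of joint knob below 0.003 m), for 0.2 s.
2. the knob is pulled out at least 12 mm of its 18 mm while the lamp is in the bay (value of joint knob above 0.012 m and x of lamp_center in the frame of bay between -0.02 and 0.02 m and y of lamp_center in the frame of bay between -0.02 and 0.02 m and z of lamp_center in the frame of bay between 0.028 and 0.05 m), for 0.2 s.
At the end, for the whole second after the job is handed in: After the knob has been pulled: the lamp sits still and released in the bay, flat on its floor (tilt under 0.06 rad, height within about 4 mm), centred within 14 mm along and across (inside the rim), window end towards the stage, and the knob has returned to within 3 mm of rest (all of step 1 and linear speed of lamp below 0.02 m/s); the robot touches nothing.
It fails at once if the lamp is carried by its knob (knob out more than 6 mm while the lamp is over 40 mm above the bench) (value of joint knob above 0.006 m and height (world z) of lamp_center above 0.083 m).
It fails at once if the lamp is dropped (falls unheld faster than 0.6 m/s) (linear speed of lamp above 0.6 m/s and contact force between the fingers and lamp below 0.1 N).
It fails at once if the bottle, beaker, slide box or dish is moved more than 25 mm (distance of any of bottle_center, beaker_center, slidebox_center, dish_center from where it was at the start of the episode above 0.025 m).
It also fails if it takes over 59 s, if anything falls off the work surface, if the arm or the gripper's body presses on something with over 40 N, if the wrist force passes 120 N, or if a joint passes its speed limit or range.

## Robot

A 6-joint arm with a two-finger parallel gripper is mounted at the origin on the work surface. World frame = base frame: x ahead of the robot, y to its left, z up, the work surface at z = 0. Lengths are in m, angles in rad, forces in N, time in s.
With the tool pointing down it reaches from about 0.35 to 0.925 m from the base axis. Payload 6.4 kg.
Tool frame: the origin (TCP) lies at the very end of the fingers, on their centre line; the grasp point (between the pads) lies 19 mm behind it (env.grasp_offset is the distance from the TCP to the grasp point, in m); x points along the fingers, y is the direction in which the jaws open and shut, and the axes are right-handed (so a half turn about x gives the same grasp; the last joint's range is limited). The gripper opens to 94 mm and grips with 3 to 60 N. Pads are 16 mm wide; open, the fingers measure 119 mm over their backs; the gripper's body (75 mm by 177 mm) begins 78 mm behind the grasp point.
Start: joints at [-1.331, 0.245, 1.558, -0, 1.339, -0.174], TCP at [0.261, -0.595, 0.205] pointing down, gripper open.
Joint ranges: [-3.13, 3.13], [-1.02, 2.26], [0.13, 2.54], [-0.95, 4.09], [0.21, 2.88], [-2.74, 2.74]. Speed limits (rad/s): [2.57, 2.57, 3.14, 3.14, 3.14, 3.14].

## Interface

Orientations are given as a rotation vector (axis times angle).
In Python, from bench import env gives the robot as it stands.
- The arm moves only by the tool servo_tool, never from a script. Its argument "motion" is a list of rows, each a list of 7 numbers: the shift along the tool's x, y, z in units of 500 mm (1.0 is 500 mm), then the turn, a rotation vector about the tool's x, y, z in units of 0.5 rad (1.0 is 0.5 rad), then the gripper's target within -1 to 1 (shut at 1, half-way at 0, fully open at -1). In form: [[x, y, z, wx, wy, wz, jaw], ...]. A call has 1 to 5 rows; each row is the pose to reach, as a shift and turn from the pose commanded when the call began, along the tool's axes at that moment; what a row does not reach only later rows make up. A row lasts 1/10 s, in which the tool goes at most 50 mm and 8.59 degrees, less where a joint would pass 70% of its speed; a pose out of reach is approached as far as the arm can. A call with a number of a shift or a turn outside -1 to 1 is refused whole. A call with a gripper value outside its range is refused whole. The fingers move at their own pace and stop on an object; "force" is the grip in N (left out, the last holds). Time passes only in rows, so rows that repeat a pose let the fingers close. It gives the time, the measured TCP pose, the force and the opening at its end, in the units of the state.
- env.get_obs(): the state, without advancing time (a new reading comes with each control period).
- env.camera(name): name is "side" or "top"; returns (picture, depth): 480x640x3 uint8, red, green, blue; 480x640 float32, m along the optical axis (not along the pixel's ray), 0 where there is no reading.
- env.camera_model(name): a dict with "fx", "fy", "cx", "cy" (pixels), "k1" (the pictures are not rectified: a ray, as slopes to the right and down, at radius r is drawn at 1 + k1 r^2 times it, then the intrinsics apply), "xyz" and "rotation" of the camera in the world. Camera axes: x right, y up, looking along -z (the intrinsics and any distortion apply to the point x, -y, -z); pixel columns grow to the right and rows downward; lengths in m; the calibration is good to about 2 mm. A picture is of the moment at which its call begins. camera_model takes no time and is no camera call.
- env.finish_job(): hands the job in, once; it reports no verdict.
The state is a dict: "time": time; "qpos": joint angles; "joint_vel": joint speeds; "tau": joint torques, N m; "position": TCP position; "orientation": TCP orientation; "wrist_force": force on the tool from outside, world axes, zero at the start; "wrist_torque": the same for the moment, N m; "gripper_width": opening from 0.0 (shut) to 1.0 (fully open).
Only numpy, scipy, OpenCV 4.12 (cv2) and the standard library are available. Lean on these libraries where they do the work, as an engineer would, in place of code of your own. Each camera call takes 0.05 s, during which the arm holds its last target. There are 200 camera calls.

## Working session

There is one attempt and no reset: what is moved stays moved. The work goes in short steps, Python scripts to look and compute and a tool call to move; the robot and the scene stay as the last step left them, time stands still between calls to the robot, and variables do not carry over. Pictures are saved under pics/ and viewed, about 8 in all and at most 12, crops included, and the job is handed in when it is done.

Besides the shell and the picture viewer there is one more tool, called by a JSON object that holds its "api" and its "payload", one argument or row to a line. servo_tool: Moves the arm, as the interface text tells. Its arguments: {"type":"object","properties":{"motion":{"type":"array","items":{"type":"array","items":{"type":"number","minimum":-1,"maximum":1}}},"force":{"type":"number"}},"required":["motion"]}

```bash
mkdir -p pics; ls; cat > h.py <<'E'
import numpy as np, cv2
from scipy.spatial.transform import Rotation as R
from bench import env
def cloud(name):
    img,d=env.camera(name); m=env.camera_model(name)
    K=np.array([[m['fx'],0,m['cx']],[0,m['fy'],m['cy']],[0,0,1]])
    v,u=np.mgrid[0:480,0:640].astype(float)
    p=cv2.undistortPoints(np.stack([u,v],-1).reshape(-1,1,2),K,np.array([m['k1'],0,0,0,0.])).reshape(480,640,2)
    c=np.stack([p[...,0]*d,-p[...,1]*d,-d],-1)
    r=np.array(m['rotation'])
    r=r if r.shape==(3,3) else (R.from_rotvec(r) if r.size==3 else R.from_quat(r)).as_matrix()
    w=c@r.T+np.array(m['xyz']); w[d==0]=np.nan
    return img,d,w
def save(n,img): cv2.imwrite('pics/'+n,img[...,::-1])
E
python3 - <<'E'
from h import *
print(env.camera_model('top'));print(env.camera_model('side'))
o=env.get_obs();print(o)
for n in('top','side'):
    i,d,w=cloud(n);save(n+'0.png',i);np.savez(n+'0.npz',i=i,w=w)
E
```

```text
pics
{'fx': 519.8837649013008, 'fy': 519.8837649013008, 'cx': 316.233838319102, 'cy': 240.52434255572314, 'k1': -0.02394106972760082, 'xyz': array([ 0.4039923 , -0.01227105,  1.13666406]), 'rotation': array([ 0.08391891, -0.06044784, -1.56550683])}
{'fx': 554.5322947797878, 'fy': 554.5322947797878, 'cx': 324.40022882699935, 'cy': 243.50530607017086, 'k1': -0.14917754936217203, 'xyz': array([-0.08764648,  0.64472334,  0.97694054]), 'rotation': array([ 0.3517498 , -0.92628507, -2.2738413 ])}
{'time': 0.0, 'qpos': array([-1.33107367e+00,  2.45806332e-01,  1.55897558e+00, -7.78062706e-07,
        1.33874267e+00, -1.74111476e-01]), 'joint_vel': array([ 0.00184052,  0.00046169,  0.00052397, -0.00021648, -0.00062044,
       -0.00038031]), 'tau': array([-2.45591229e-05, -4.15834236e+01, -3.14602482e+01,  6.85066008e-02,
        3.32982664e-02, -1.42552858e-04]), 'position': array([ 0.26123357, -0.59453984,  0.204371  ]), 'orientation': array([ 1.99412407,  0.42059075, -1.99425473]), 'wrist_force': array([-1.01833648, -1.16677942,  0.7697321 ]), 'wrist_torque': array([ 0.03150745, -0.01861359,  0.02188413]), 'gripper_width': 0.9979589883083152}
```

View pics/top0.png

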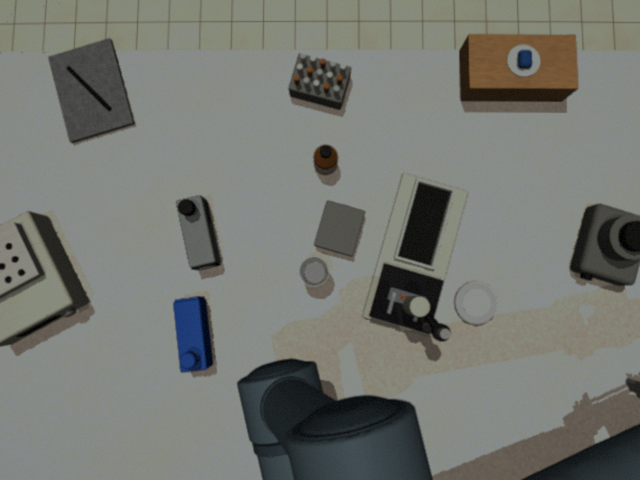

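View pics/side0.png

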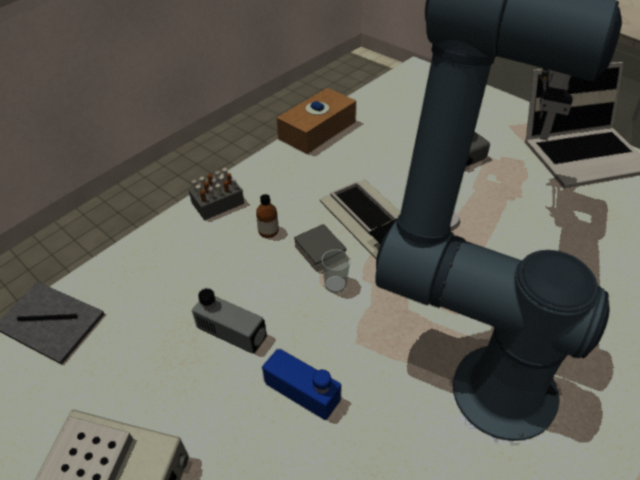

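Top picture: the grey box with a black knob is at (197,232), with the knob at (187,207) and the dark window end at (206,266). A blue look-alike is at (193,333). The grey one fits the description. The bay is the black rectangle at (425,223), and the stage is at (405,297). The bystanders are the bottle (325,158), slide box (340,228), beaker (314,271) and dish (475,302).

```bash
python3 - <<'E'
from h import *
z=np.load('top0.npz');i,w=z['i'],z['w']
s=np.load('side0.npz');si,sw=s['i'],s['w']
a=cv2.resize(i[180:290,140:260],(436,400),interpolation=3);b=cv2.resize(si[280:360,185:280],(360,400)[::1],interpolation=3)
save('crop.png',np.hstack([a,b]))
def rect(nm,P):
    (c,sz,an)=cv2.minAreaRect(P[:,:2].astype(np.float32)*1000); print(nm,len(P),np.round(c,1),np.round(sz,1),round(an,1),'z',np.round(np.percentile(P[:,2],[5,50,95]),4))
def reg(w,x0,x1,y0,y1,z0,z1):
    m=(w[...,0]>x0)&(w[...,0]<x1)&(w[...,1]>y0)&(w[...,1]<y1)&(w[...,2]>z0)&(w[...,2]<z1);return w[m]
for n,u,v in[('lamp',200,240),('knob',187,207),('bench',250,200),('bayfloor',425,225),('plate',390,255),('stage',380,310),('bottle',325,153),('slide',340,228),('dish',475,302),('beaker',314,271)]: print(n,np.round(w[v,u],4))
c=w[240,200]
for nm,W in(('top',w),('side',sw)):
    rect(nm+' lamp top',reg(W,c[0]-.13,c[0]+.13,c[1]-.08,c[1]+.08,.060,.072))
    rect(nm+' lamp all',reg(W,c[0]-.13,c[0]+.13,c[1]-.08,c[1]+.08,.03,.072))
    K=reg(W,c[0]-.13,c[0]+.13,c[1]-.08,c[1]+.08,.096,.112);rect(nm+' knob',K);print(K.mean(0))
    b=w[225,425]
    rim=reg(W,b[0]-.13,b[0]+.13,b[1]-.09,b[1]+.09,.018,.026);rect(nm+' rim',rim)
    fl=reg(W,b[0]-.13,b[0]+.13,b[1]-.09,b[1]+.09,.005,.0135);rect(nm+' plate',fl)
    st=reg(W,b[0]-.25,b[0]-.06,b[1]-.08,b[1]+.12,.046,.06);rect(nm+' stage',st)
E
```

```text
lamp [0.5029 0.2454 0.0664]
knob [0.5661 0.2642 0.1051]
bench [ 0.5987  0.1525 -0.0013]
bayfloor [ 0.5427 -0.2321  0.0093]
plate [ 0.4766 -0.1547  0.0143]
stage [ 0.3603 -0.128   0.0557]
bottle [ 0.6749 -0.0135  0.1138]
slide [ 0.5324 -0.0461  0.0359]
dish [ 0.3764 -0.3359  0.0138]
beaker [0.4419 0.0095 0.0018]
top lamp top 1760 [485.5 256.7] [225.1  84.7] 0.0 z [0.0616 0.0654 0.0688]
top lamp all 2058 [485.7 256.3] [225.5  85.7] 0.0 z [0.0428 0.0649 0.0686]
top knob 221 [567.6 268.2] [32.4 31.7] 64.3 z [0.0989 0.1031 0.1067]
[0.56687908 0.26725868 0.10306066]
top rim 694 [ 547.1 -225.8] [ 97.6 182.8] 73.7 z [0.0187 0.0217 0.0247]
top plate 5109 [ 540.4 -232.1] [179.8 251. ] 90.0 z [0.0067 0.01   0.0129]
top stage 2863 [ 385.3 -183.5] [130.9 115.2] 73.7 z [0.0496 0.053  0.0566]
side lamp top 1512 [482.6 259.1] [219.4  83.2] 0.9 z [0.0615 0.0654 0.0685]
side lamp all 2137 [482.6 258.5] [219.4  84.4] 0.9 z [0.0357 0.0642 0.0683]
side knob 180 [564.9 269.7] [33.1 30.7] 49.5 z [0.0977 0.1026 0.1055]
[0.56365913 0.27053245 0.10229671]
side rim 378 [ 548.2 -229.6] [ 92.8 181.8] 73.6 z [0.0185 0.0214 0.0246]
side plate 2038 [ 546.3 -231.6] [177.  236.5] 88.2 z [0.0067 0.0101 0.0129]
side stage 257 [ 441.9 -165.7] [39.7 97.9] 11.4 z [0.0489 0.0528 0.0561]
```

View pics/crop.png

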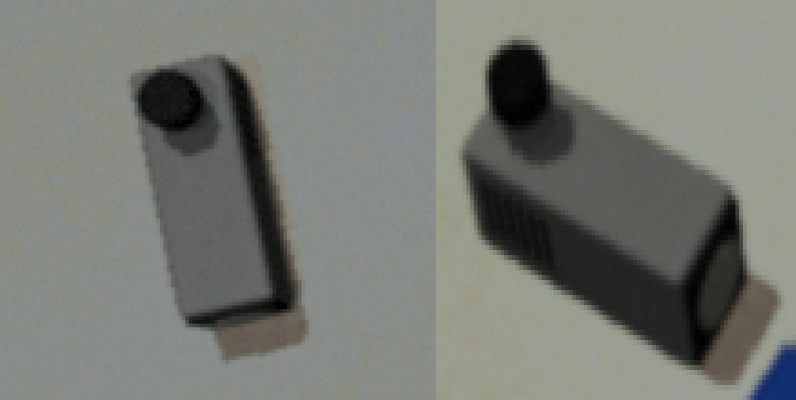

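The crop confirms it: grey box, black knob at one end, round window and bezel at the other end, with the blue one separate. Next I refine the lamp and bay rectangles and inspect the bay's interior.

```bash
python3 - <<'E'
from h import *
def main(m):
    n,l,s,c=cv2.connectedComponentsWithStats(m.astype(np.uint8));return l
def rect(P):
    (c,sz,an)=cv2.minAreaRect(P.astype(np.float32)*1000);b=cv2.boxPoints((c,sz,an));return np.round(c,1),np.round(sz,1),round(an,2)
for n in('top','side'):
    z=np.load(n+'0.npz');i,w=z['i'].astype(int),z['w']
    grey=(i[...,2]-i[...,0]<25)
    near=np.hypot(w[...,0]-.515,w[...,1]-.25)<.1
    l=main(grey&near&(abs(w[...,2]-.066)<.008)); k=np.bincount(l[l>0]).argmax();P=w[l==k]
    print(n,'lamp',len(P),rect(P[:,:2]),P.mean(0))
    near=np.hypot(w[...,0]-.545,w[...,1]+.23)<.125
    l=main(near&(abs(w[...,2]-.0215)<.005)); k=np.bincount(l[l>0]).argmax();P=w[l==k]
    # in bay frame, edge percentiles
    for yaw in(163,164,165):
        t=np.radians(yaw);q=(P[:,:2]-[.547,-.227])@np.array([[np.cos(t),-np.sin(t)],[np.sin(t),np.cos(t)]])
        print(n,'rim',len(P),yaw,np.round(np.percentile(q,[1,50,99],axis=0).T,4).tolist(), rect(P[:,:2]))
    bl=(i.sum(-1)<110)&near&(w[...,2]<.03)&(w[...,2]>0.0)&(np.hypot(w[...,0]-.545,w[...,1]+.23)<.1)
    l=main(bl);k=np.bincount(l[l>0]).argmax();P=w[l==k];print('  black floor',len(P),rect(P[:,:2]),np.median(P[:,2]))
    # plate bright
    Q=w[(np.hypot(w[...,0]-.5,w[...,1]+.21)<.22)&(abs(w[...,2]-.0525)<.005)&(w[...,0]<.46)];print('  stage',rect(Q[:,:2]),len(Q))
i=np.load('top0.npz')['i'];save('bay.png',cv2.resize(i[165:345,355:475],(480,600)[::1],interpolation=3)if 0 else cv2.resize(i[165:345,355:475],None,fx=3.3,fy=3.3,interpolation=3))
E
```

```text
top lamp 1671 (array([521. , 256.4]), array([151.1,  57.7]), 13.98) [0.51256386 0.25257891 0.06533354]
top rim 731 163 [[-0.0904, 0.0038, 0.0916], [-0.0414, 0.0046, 0.0478]] (array([ 546.1, -230.3]), array([ 89.3, 183.5]), 73.69)
top rim 731 164 [[-0.0904, 0.0039, 0.0915], [-0.0411, 0.0043, 0.0472]] (array([ 546.1, -230.3]), array([ 89.3, 183.5]), 73.69)
top rim 731 165 [[-0.0907, 0.0035, 0.0916], [-0.042, 0.0046, 0.0472]] (array([ 546.1, -230.3]), array([ 89.3, 183.5]), 73.69)
  black floor 2393 (array([ 546.8, -230.5]), array([ 70.3, 167. ]), 73.53) 0.010529781126521032
  stage (array([ 401.5, -127.9]), array([246.8, 115.2]), 73.71) 2822
side lamp 1451 (array([519.8, 257.8]), array([150.3,  57.6]), 13.84) [0.51052205 0.25977301 0.06518892]
side rim 418 163 [[-0.0914, -0.0139, 0.0841], [-0.044, -0.0012, 0.0472]] (array([ 550.5, -230.3]), array([ 92.8, 179.4]), 73.58)
side rim 418 164 [[-0.091, -0.0146, 0.0843], [-0.0439, 0.0003, 0.0478]] (array([ 550.5, -230.3]), array([ 92.8, 179.4]), 73.58)
side rim 418 165 [[-0.0909, -0.0148, 0.0837], [-0.0445, 0.0018, 0.0483]] (array([ 550.5, -230.3]), array([ 92.8, 179.4]), 73.58)
  black floor 999 (array([ 544.2, -233.6]), array([ 67.5, 176.4]), 73.38) 0.01066927344613755
  stage (array([ 435.1, -111.5]), array([211.7,  44.2]), 88.57) 293
```

View pics/bay.png

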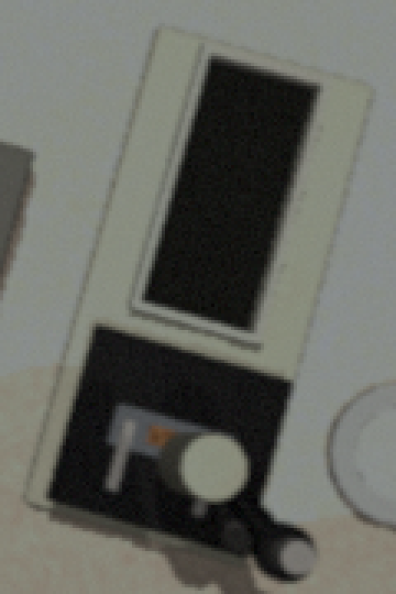

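Lamp: centre (0.5205, 0.257), knob end at 13.9°. Its top is 151×58 mm and the knob sits 48 mm out as it should. Bay: centre (0.5464, −0.2303), yaw 163.6°, with both the rim and the floor agreeing and the sizes correct. Next I work out the moves.

```bash
cat >> h.py <<'E'
def want(yaw_deg):  # tool x down, tool y horizontal at yaw
    t=np.radians(yaw_deg);x=np.array([0,0,-1.]);y=np.array([np.cos(t),np.sin(t),0]);return np.stack([x,y,np.cross(x,y)],1)
def delta(p,yaw):
    o=env.get_obs();A=R.from_rotvec(o['orientation']).as_matrix();c=np.array(o['position'])
    d=A.T@(np.array(p)-c)/.5; r=R.from_matrix(A.T@want(yaw)).as_rotvec()/.5
    print('t',round(o['time'],2),'pos',c.round(4),'yaw_y',round(float(np.degrees(np.arctan2(A[1,1],A[0,1]))),2),'down',A[:,0].round(3),'q',np.round(o['qpos'],3),'F',np.round(o['wrist_force'],1),'w',round(o['gripper_width'],3))
    print('  shift',d.round(4),'turn',r.round(4))
E
python3 - <<'E'
from h import *
print(env.grasp_offset)
for y in(103.9,-76.1): delta([.506,.2534,.35],y)
w=np.load('top0.npz')['w']
for (a,b,z0) in((.2,.45,.1),):
    P=w[(w[...,0]>.28)&(w[...,0]<.46)&(w[...,1]>-.3)&(w[...,1]<-.12)&(w[...,2]>.1)];print(len(P),P.min(0),P.max(0))
E
```

```text
0.0188
t 0.1 pos [ 0.2612 -0.5946  0.2045] yaw_y -66.29 down [-0.     0.002 -1.   ] q [-1.331  0.246  1.559  0.     1.339 -0.174] F [-0.1 -0.6  0.5] w 0.997
  shift [-0.2884 -1.3565 -1.1303] turn [-5.9408e+00 -5.1000e-03 -5.0000e-04]
t 0.1 pos [ 0.2612 -0.5946  0.2045] yaw_y -66.29 down [-0.     0.002 -1.   ] q [-1.331  0.246  1.559  0.     1.339 -0.174] F [-0.1 -0.6  0.5] w 0.997
  shift [-0.2884 -1.3565 -1.1303] turn [ 3.424e-01 -3.000e-04  3.400e-03]
889 [ 0.31098508 -0.23660659  0.10065248] [ 0.39155982 -0.1619219   0.22351116]
```

{"api": "servo_tool", "payload": {
  "motion": [
    [-0.1,0,0,0,0,0,-1],
    [-0.2,0,0,0,0,0,-1],
    [-0.28,0,0,0,0,0,-1],
    [-0.288,-0.077,-0.064,0,0,0,-1],
    [-0.288,-0.154,-0.128,0,0,0,-1]
  ],
  "force": 25
}}

```text
time: 0.6
position: [0.289, -0.4993, 0.3511]
orientation: [1.994, 0.414, -1.993]
wrist_force: [1.6, 0.2, 0.2]
gripper_width: 1.001
```

{"api": "servo_tool", "payload": {
  "motion": [
    [0,-0.077,-0.064,0,0,0,-1],
    [0,-0.154,-0.128,0,0,0,-1],
    [0,-0.23,-0.192,0,0,0,-1],
    [0,-0.307,-0.256,0,0,0,-1],
    [0,-0.384,-0.32,0,0,0,-1]
  ]
}}

```text
time: 1.1
position: [0.3581, -0.2571, 0.349]
orientation: [1.994, 0.418, -1.994]
wrist_force: [1.0, 0.5, 0.5]
gripper_width: 1.0
```

{"api": "servo_tool", "payload": {
  "motion": [
    [0,-0.077,-0.064,0,0,0,-1],
    [0,-0.154,-0.128,0,0,0,-1],
    [0,-0.23,-0.192,0,0,0,-1],
    [0,-0.307,-0.256,0,0,0,-1],
    [0,-0.384,-0.32,0,0,0,-1]
  ]
}}

```text
time: 1.6
position: [0.4273, -0.0171, 0.3493]
orientation: [1.994, 0.418, -1.993]
wrist_force: [0.9, -0.5, 0.1]
gripper_width: 1.001
```

```bash
python3 -c "
from h import *
delta([.506,.2534,.16],-76.1)"
```

```text
t 1.6 pos [ 0.4273 -0.0171  0.3493] yaw_y -66.3 down [ 0. -0. -1.] q [-0.306 -0.389  1.901 -0.     1.629  0.851] F [ 0.9 -0.5  0.1] w 1.001
  shift [ 0.3785 -0.4322 -0.3614] turn [ 0.3419 -0.0005 -0.0005]
```

{"api": "servo_tool", "payload": {
  "motion": [
    [0,-0.075,-0.063,0.08,0,0,-1],
    [0,-0.15,-0.126,0.16,0,0,-1],
    [0,-0.225,-0.188,0.24,0,0,-1],
    [0,-0.3,-0.25,0.32,0,0,-1],
    [0,-0.37,-0.31,0.342,0,0,-1]
  ]
}}

```text
time: 2.1
position: [0.4948, 0.2149, 0.349]
orientation: [2.092, 0.255, -2.093]
wrist_force: [-0.0, -0.7, -0.1]
gripper_width: 0.999
```

```bash
python3 -c "
from h import *
delta([.506,.2534,.16],-76.1)"
```

```text
t 2.1 pos [0.4948 0.2149 0.349 ] yaw_y -76.09 down [-0. -0. -1.] q [ 0.199 -0.099  1.663 -0.     1.578  1.527] F [-0.  -0.7 -0.1] w 0.999
  shift [ 0.378  -0.0694 -0.0404] turn [ 0.0004  0.001  -0.0002]
```

{"api": "servo_tool", "payload": {
  "motion": [
    [0.05,-0.0694,-0.0404,0,0,0,-1],
    [0.15,-0.0694,-0.0404,0,0,0,-1],
    [0.25,-0.0694,-0.0404,0,0,0,-1],
    [0.34,-0.0694,-0.0404,0,0,0,-1],
    [0.378,-0.0694,-0.0404,0,0,0,-1]
  ]
}}

```text
time: 2.6
position: [0.5027, 0.2503, 0.1545]
orientation: [2.082, 0.254, -2.101]
wrist_force: [-0.3, 0.2, 0.4]
gripper_width: 0.999
```

```bash
python3 - <<'E'
from h import *
delta([.506,.2534,.026],-76.1)
i,d,w=cloud('side');save('pre.png',cv2.resize(i[200:400,150:400],None,fx=3,fy=3,interpolation=3))
E
```

```text
t 2.6 pos [0.5027 0.2503 0.1545] yaw_y -76.07 down [-0.009 -0.002 -1.   ] q [ 0.26   0.098  1.822 -0.     1.231  1.588] F [-0.3  0.2  0.4] w 0.999
  shift [ 0.257  -0.0044 -0.0102] turn [ 0.001   0.0183 -0.0004]
```

View pics/pre.png

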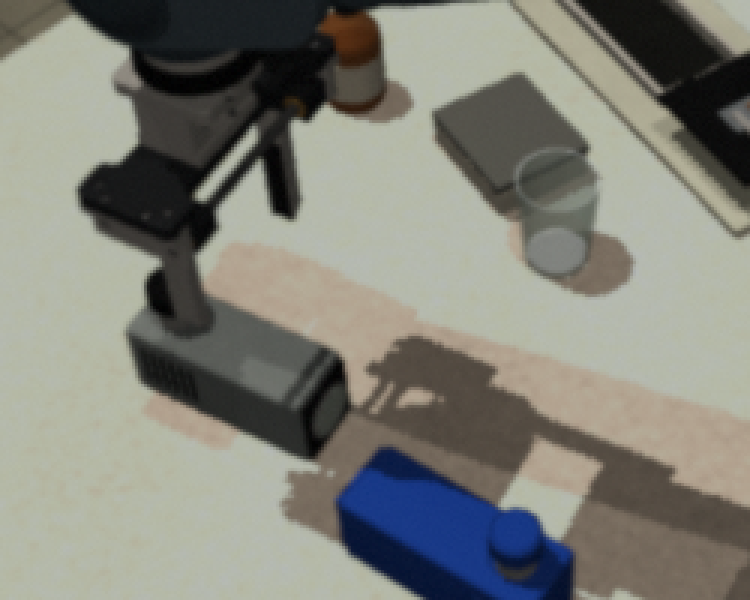

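The picture shows the open fingers straddling the lamp's sides, just ahead of the knob (knob at about (160,295) in the crop). The arm was still settling, so I go straight down from the commanded pose.

{"api": "servo_tool", "payload": {
  "motion": [
    [0.05,0,0,0,0,0,-1],
    [0.12,0,0,0,0,0,-1],
    [0.19,0,0,0,0,0,-1],
    [0.25,0,0,0,0,0,-1],
    [0.268,0,0,0,0,0,-1]
  ]
}}

```text
time: 3.15
position: [0.5041, 0.2505, 0.0238]
orientation: [2.087, 0.254, -2.098]
wrist_force: [-1.1, 0.6, -0.4]
gripper_width: 0.998
```

{"api": "servo_tool", "payload": {
  "motion": [
    [0,0,0,0,0,0,-1],
    [0,0,0,0,0,0,0.8],
    [0,0,0,0,0,0,0.8],
    [0,0,0,0,0,0,0.8],
    [0,0,0,0,0,0,0.8]
  ],
  "force": 25
}}

```text
time: 3.65
position: [0.5069, 0.2513, 0.0275]
orientation: [2.094, 0.256, -2.091]
wrist_force: [0.6, 0.1, -0.0]
gripper_width: 0.695
```

{"api": "servo_tool", "payload": {
  "motion": [
    [0,0,0,0,0,0,0.8],
    [0,0,0,0,0,0,0.8],
    [0,0,0,0,0,0,0.8],
    [0,0,0,0,0,0,0.8]
  ]
}}

```text
time: 4.05
position: [0.5064, 0.252, 0.0272]
orientation: [2.094, 0.257, -2.093]
wrist_force: [-3.8, 5.4, 4.5]
gripper_width: 0.592
```

```bash
python3 -c "
from h import *
delta([.506,.2534,.2],-76.1)"
```

```text
t 4.05 pos [0.5064 0.252  0.0272] yaw_y -76.1 down [ 0.     0.002 -1.   ] q [0.261 0.281 1.875 0.002 0.984 1.588] F [-3.8  5.4  4.5] w 0.592
  shift [-3.456e-01 -3.500e-03 -2.000e-04] turn [ 0.     -0.0014  0.0029]
```

{"api": "servo_tool", "payload": {
  "motion": [
    [0,0,0,0,0,0,0.8],
    [-0.03,0,0,0,0,0,0.8],
    [-0.08,0,0,0,0,0,0.8],
    [-0.14,0,0,0,0,0,0.8],
    [-0.2,0,0,0,0,0,0.8]
  ],
  "force": 35
}}

```text
time: 4.55
position: [0.5042, 0.2498, 0.1254]
orientation: [2.086, 0.253, -2.097]
wrist_force: [-0.1, 0.3, -8.9]
gripper_width: 0.6
```

{"api": "servo_tool", "payload": {
  "motion": [
    [-0.06,0,0,0,0,0,0.8],
    [-0.11,0,0,0,0,0,0.8],
    [-0.145,0,0,0,0,0,0.8],
    [-0.145,0,0,0,0,0,0.8]
  ]
}}

```text
time: 4.95
position: [0.507, 0.2507, 0.2007]
orientation: [2.095, 0.254, -2.089]
wrist_force: [-0.0, 0.1, -7.0]
gripper_width: 0.597
```

```bash
python3 -c "
from h import *
delta([.532,-.2261,.2],-106.35)"
```

```text
t 4.95 pos [0.507  0.2507 0.2007] yaw_y -76.1 down [ 0.003 -0.    -1.   ] q [ 2.590e-01  5.100e-02  1.783e+00 -1.000e-03  1.305e+00  1.588e+00] F [-0.   0.1 -7. ] w 0.597
  shift [0.0018 0.9377 0.1805] turn [ 1.0561e+00 -6.2000e-03 -5.0000e-04]
```

{"api": "servo_tool", "payload": {
  "motion": [
    [0,0.05,0.01,0.09,0,0,0.8],
    [0,0.13,0.025,0.18,0,0,0.8],
    [0,0.21,0.04,0.27,0,0,0.8],
    [0,0.29,0.056,0.36,0,0,0.8],
    [0,0.37,0.071,0.45,0,0,0.8]
  ]
}}

```text
time: 5.45
position: [0.5141, 0.0613, 0.196]
orientation: [2.207, 0.017, -2.219]
wrist_force: [0.7, -0.2, -8.3]
gripper_width: 0.594
```

```bash
python3 -c "
from h import *
delta([.532,-.2261,.2],-106.35)"
```

```text
t 5.45 pos [0.5141 0.0613 0.196 ] yaw_y -89.08 down [-0.005 -0.    -1.   ] q [-1.000e-01 -5.500e-02  1.898e+00 -1.000e-03  1.304e+00  1.455e+00] F [ 0.7 -0.2 -8.3] w 0.594
  shift [-0.0079  0.5752 -0.0265] turn [ 0.603   0.0104 -0.0022]
```

{"api": "servo_tool", "payload": {
  "motion": [
    [0,0.08,-0.004,0.1,0,0,0.8],
    [0,0.17,-0.008,0.21,0,0,0.8],
    [0,0.26,-0.012,0.32,0,0,0.8],
    [0,0.35,-0.016,0.43,0,0,0.8],
    [0,0.43,-0.02,0.52,0,0,0.8]
  ]
}}

```text
time: 5.95
position: [0.528, -0.1535, 0.196]
orientation: [-2.085, 0.257, 2.096]
wrist_force: [-0.1, 1.2, -8.3]
gripper_width: 0.595
```

```bash
python3 -c "
from h import *
delta([.532,-.2261,.2],-106.35)"
```

```text
t 5.95 pos [ 0.528  -0.1535  0.196 ] yaw_y -104.05 down [-0.005  0.001 -1.   ] q [-4.890e-01  2.300e-02  1.821e+00 -1.000e-03  1.303e+00  1.328e+00] F [-0.1  1.2 -8.3] w 0.595
  shift [-0.0082  0.1388 -0.043 ] turn [0.0804 0.0102 0.0002]
```

{"api": "servo_tool", "payload": {
  "motion": [
    [0,0.07,-0.02,0.05,0,0,0.8],
    [0,0.12,-0.04,0.08,0,0,0.8],
    [0,0.13,-0.043,0.08,0,0,0.8],
    [0,0.13,-0.043,0.08,0,0,0.8],
    [0,0.13,-0.043,0.08,0,0,0.8]
  ]
}}

```text
time: 6.45
position: [0.5343, -0.2188, 0.1972]
orientation: [-2.066, 0.292, 2.073]
wrist_force: [-0.4, 0.9, -8.3]
gripper_width: 0.595
```

```bash
python3 - <<'E'
from h import *
delta([.532,-.2261,.2],-106.35)
for n in('top','side'):
    i,d,w=cloud(n);save(n+'1.png',i)
    m=(np.hypot(w[...,0]-.5464,w[...,1]+.2303)<.15)&(w[...,2]>.225)&(w[...,2]<.25)
    print(n,m.sum())
E
python3 -c "
import cv2,numpy as np
a=cv2.imread('pics/top1.png')[120:360,340:520];b=cv2.imread('pics/side1.png')[90:330,280:500]
cv2.imwrite('pics/hov.png',cv2.resize(np.hstack([a,b]),None,fx=2,fy=2,interpolation=cv2.INTER_CUBIC))"
```

```text
t 6.45 pos [ 0.5343 -0.2188  0.1972] yaw_y -106.14 down [-0.003  0.002 -1.   ] q [-0.585  0.087  1.752  0.     1.306  1.267] F [-0.4  0.9 -8.3] w 0.595
  shift [-0.0057  0.0152  0.0004] turn [0.0073 0.007  0.0024]
top 0
side 795
```

View pics/hov.png

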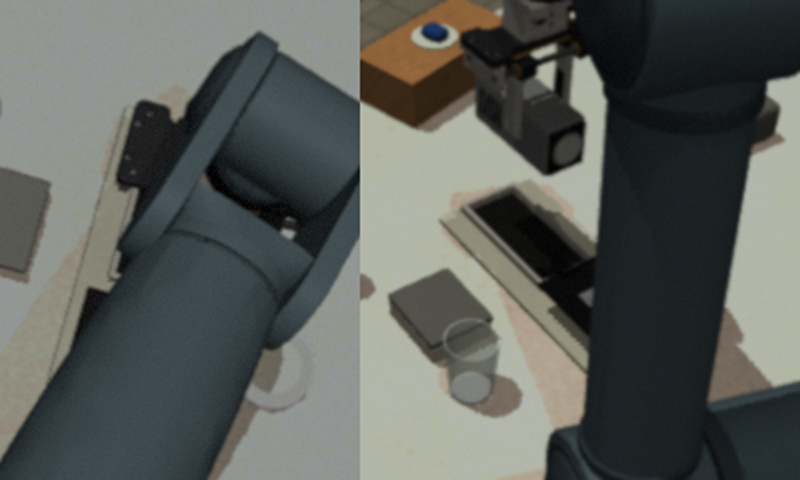

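```bash
python3 - <<'E'
from h import *
o=env.get_obs();c=o['position'];A=R.from_rotvec(o['orientation']).as_matrix()
i,d,w=cloud('side')
q=(w-c)@A   # tool coords
ly,lx=q[...,1],q[...,2]
m=(abs(q[...,0])<.05)&(abs(ly)<.06)&(abs(lx)<.12)
P=q[m];print(len(P))
ax=A[:,2];print('tool z world',ax.round(3))
for z in np.arange(-.045,.04,.01):
    s=P[abs(P[:,0]-z)<.005]
    if len(s)>5:print(round(z,3),len(s),'along',np.percentile(s[:,2],[1,50,99]).round(4),'across',np.percentile(s[:,1],[1,50,99]).round(4))
i,d,w=cloud('top')
for x,y in((.32,-.24),(.36,-.2),(.38,-.17),(.34,-.15),(.4,-.2)):
    m=np.hypot(w[...,0]-x,w[...,1]-y)<.02
    print(x,y,m.sum(),np.percentile(w[m][:,2],[2,50,98]).round(3) if m.any() else '')
E
```

```text
1700
tool z world [-0.961  0.277  0.002]
-0.045 101 along [-0.0346  0.0098  0.0549] across [-0.0403 -0.0022  0.0373]
-0.035 617 along [-0.073   0.0163  0.0616] across [-0.0398 -0.0014  0.0315]
-0.025 205 along [-0.0835  0.0199  0.0635] across [-0.0407 -0.0269  0.0365]
-0.015 195 along [-0.0825  0.0224  0.0646] across [-0.0399 -0.0268  0.0215]
-0.005 166 along [-0.0815  0.039   0.0647] across [-0.0349 -0.0259  0.0238]
0.005 162 along [-0.0826  0.0288  0.064 ] across [-0.0295 -0.0261  0.0236]
0.015 193 along [-0.08    0.0263  0.0626] across [-0.0299 -0.0262  0.0235]
0.025 61 along [-0.0846 -0.001   0.0602] across [-0.029  -0.0262  0.0245]
0.32 -0.24 0 
0.36 -0.2 0 
0.38 -0.17 328 [0.542 0.563 0.575]
0.34 -0.15 268 [0.563 0.581 0.592]
0.4 -0.2 270 [0.51  0.531 0.539]
```

The lamp hangs level and its centre is about 10.5 mm behind the TCP. The forearm clears the camera column by more than 60 mm at the placing height. Next I correct the position and lower.

```bash
python3 -c "
from h import *
delta([.5363,-.2273,.06],-106.35)"
```

```text
t 6.65 pos [ 0.5352 -0.219   0.1987] yaw_y -106.09 down [-0.001  0.    -1.   ] q [-0.584  0.086  1.751 -0.     1.306  1.267] F [-0.5  0.7 -8.1] w 0.596
  shift [ 0.2774  0.0154 -0.0068] turn [0.0091 0.0011 0.0003]
```

{"api": "servo_tool", "payload": {
  "motion": [
    [0.02,0.0154,-0.0068,0.009,0,0,0.8],
    [0.09,0.0154,-0.0068,0.009,0,0,0.8],
    [0.16,0.0154,-0.0068,0.009,0,0,0.8],
    [0.23,0.0154,-0.0068,0.009,0,0,0.8],
    [0.27,0.0154,-0.0068,0.009,0,0,0.8]
  ]
}}

```text
time: 7.15
position: [0.5344, -0.2273, 0.0599]
orientation: [-2.062, 0.296, 2.072]
wrist_force: [-0.1, 0.4, -9.2]
gripper_width: 0.594
```

{"api": "servo_tool", "payload": {
  "motion": [
    [0.007,0,0,0,0,0,0.8],
    [0.007,0,0,0,0,0,0.8],
    [0.007,0,0,0,0,0,0.8]
  ]
}}

```text
time: 7.45
position: [0.5378, -0.2293, 0.0622]
orientation: [-2.072, 0.3, 2.065]
wrist_force: [-0.1, -0.6, -7.7]
gripper_width: 0.592
```

```bash
python3 - <<'E'
from h import *
i,d,w=cloud('side')
delta([.5363,-.2273,.0372],-106.35)
save('low.png',cv2.resize(i[120:270,310:450],None,fx=4,fy=4,interpolation=3))
t=np.radians(163.65);B=np.array([[np.cos(t),-np.sin(t),0],[np.sin(t),np.cos(t),0],[0,0,1]])
q=(w-[.5464,-.2303,.01])@B
for z in np.arange(.015,.1,.01):
    s=q[(abs(q[...,2]-z)<.005)&(abs(q[...,0])<.12)&(abs(q[...,1])<.06)]
    if len(s)>5: print(round(z,3),len(s),'x',np.percentile(s[:,0],[1,50,99]).round(4),'y',np.percentile(s[:,1],[1,50,99]).round(4))
E
```

```text
t 7.5 pos [ 0.538  -0.2294  0.0625] yaw_y -106.42 down [ 0.003 -0.002 -1.   ] q [-0.597  0.263  1.819 -0.     1.055  1.261] F [-0.   0.4 -7.9] w 0.593
  shift [ 0.0506 -0.0032  0.0046] turn [-0.0025 -0.0076 -0.0025]
0.015 131 x [-0.0889 -0.0087  0.0875] y [-0.0484 -0.0422 -0.0158]
0.025 33 x [-0.0747  0.0004  0.0672] y [-0.0265 -0.0244  0.0157]
0.035 139 x [-0.0759  0.0246  0.1146] y [-0.0379 -0.0251  0.0147]
0.045 159 x [-0.0734  0.0586  0.1198] y [-0.0593 -0.0254  0.0145]
0.055 119 x [-0.0763  0.0387  0.0723] y [-0.031  -0.0249  0.0137]
0.065 150 x [-0.0739  0.0194  0.0722] y [-0.0393 -0.0255  0.0098]
0.075 141 x [-0.0749  0.0371  0.0722] y [-0.0392 -0.0255  0.0302]
0.085 267 x [-0.023   0.032   0.0707] y [-0.0392 -0.0071  0.0387]
0.095 351 x [-0.0199  0.0241  0.0658] y [-0.0392  0.0024  0.0388]
```

View pics/low.png

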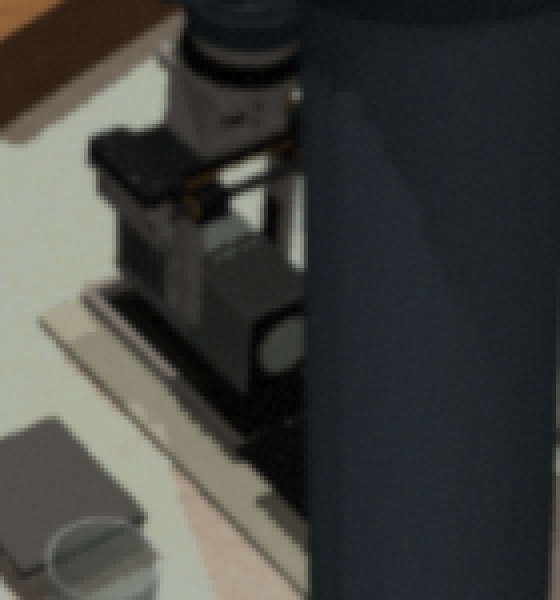

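Side view: the lamp is held just above the bay, window towards the stage, within about 2 mm of centre. I lower the rest gently.

{"api": "servo_tool", "payload": {
  "motion": [
    [0.01,0,0,0,0,0,0.8],
    [0.02,0,0,0,0,0,0.8],
    [0.03,0,0,0,0,0,0.8],
    [0.04,0,0,0,0,0,0.8],
    [0.044,0,0,0,0,0,0.8]
  ]
}}

```text
time: 8.0
position: [0.5359, -0.228, 0.0374]
orientation: [-2.066, 0.298, 2.069]
wrist_force: [-2.0, 0.7, -6.9]
gripper_width: 0.598
```

{"api": "servo_tool", "payload": {
  "motion": [
    [0.002,0,0,0,0,0,0.8],
    [0.004,0,0,0,0,0,0.8],
    [0.006,0,0,0,0,0,0.8],
    [0.006,0,0,0,0,0,0.8]
  ]
}}

```text
time: 8.4
position: [0.5371, -0.2288, 0.0372]
orientation: [-2.069, 0.298, 2.067]
wrist_force: [-5.2, 2.9, 2.9]
gripper_width: 0.593
```

Contact made: the wrist force went from −8 to +3 N. Releasing.

{"api": "servo_tool", "payload": {
  "motion": [
    [0,0,0,0,0,0,-0.4],
    [0,0,0,0,0,0,-0.8],
    [0,0,0,0,0,0,-1],
    [0,0,0,0,0,0,-1],
    [0,0,0,0,0,0,-1]
  ]
}}

```text
time: 8.9
position: [0.5367, -0.2286, 0.0356]
orientation: [-2.068, 0.299, 2.067]
wrist_force: [-0.3, -0.7, -0.3]
gripper_width: 0.975
```

{"api": "servo_tool", "payload": {
  "motion": [
    [0,0,0,0,0,0,-1],
    [-0.04,0,0,0,0,0,-1],
    [-0.11,0,0,0,0,0,-1],
    [-0.19,0,0,0,0,0,-1],
    [-0.25,0,0,0,0,0,-1]
  ]
}}

```text
time: 9.4
position: [0.537, -0.2288, 0.1629]
orientation: [-2.07, 0.299, 2.066]
wrist_force: [0.6, -0.4, -0.6]
gripper_width: 0.998
```

```bash
python3 - <<'E'
from h import *
i,d,w=cloud('side')
delta([.5364,-.2273,.16],-106.35)
save('rel.png',cv2.resize(i[90:270,310:450],None,fx=3.3,fy=3.3,interpolation=3))
t=np.radians(163.65);B=np.array([[np.cos(t),-np.sin(t),0],[np.sin(t),np.cos(t),0],[0,0,1]])
q=(w-[.5464,-.2303,.01])@B
for z in np.arange(.015,.115,.01):
    s=q[(abs(q[...,2]-z)<.005)&(abs(q[...,0])<.12)&(abs(q[...,1])<.06)]
    if len(s)>5: print(round(z,3),len(s),'x',np.percentile(s[:,0],[1,50,99]).round(4),'y',np.percentile(s[:,1],[1,50,99]).round(4))
k=q[(q[...,2]>.084)&(q[...,2]<.108)&(abs(q[...,0]+.048)<.025)&(abs(q[...,1])<.025)];print('knob',len(k),k.min(0).round(4),k.max(0).round(4),k.mean(0).round(4))
E
```

```text
t 9.45 pos [ 0.5397 -0.2304  0.1684] yaw_y -106.42 down [ 0.009 -0.006 -1.   ] q [-0.597  0.128  1.762  0.     1.24   1.261] F [ 2.6 -0.2  4. ] w 0.999
  shift [ 0.0167 -0.0041  0.0081] turn [-0.0023 -0.0209 -0.0065]
0.015 290 x [-0.0882  0.0185  0.0866] y [-0.0476 -0.0276  0.0416]
0.025 148 x [-0.0726  0.0295  0.0739] y [-0.0293 -0.0251  0.0258]
0.035 160 x [-0.074   0.0353  0.1134] y [-0.037  -0.0252  0.0247]
0.045 217 x [-0.0764  0.0684  0.1198] y [-0.058  -0.0253  0.0244]
0.055 165 x [-0.0767  0.0418  0.072 ] y [-0.0288 -0.0249  0.0253]
0.065 818 x [-0.0758  0.0053  0.0692] y [-0.0278 -0.0035  0.0274]
0.075 20 x [-0.0548 -0.0448  0.0587] y [-0.0152 -0.0023  0.0197]
0.085 19 x [-0.0594 -0.0405 -0.0372] y [-0.0144 -0.0058  0.0098]
0.095 40 x [-0.058  -0.0412 -0.0363] y [-0.0173 -0.0105  0.009 ]
0.105 38 x [-0.0617 -0.0459 -0.0356] y [-0.0163  0.0046  0.0148]
knob 93 [-0.0625 -0.0173  0.0842] [-0.0356  0.0149  0.1074] [-0.0444 -0.0036  0.0971]
```

View pics/rel.png

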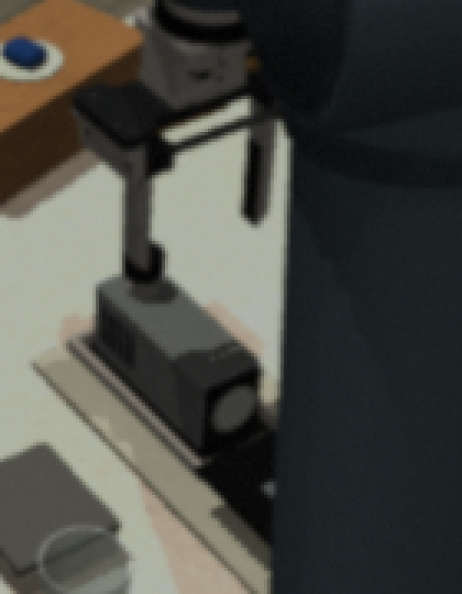

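The lamp is flat in the bay, centred within about 1 mm, its top 65 mm above the floor, and released. The knob is at bay x ≈ −0.049, y ≈ 0, so I go to it next.

{"api": "servo_tool", "payload": {
  "motion": [
    [0,0,0,0,0,0,-1],
    [0,0,-0.03,0,0,0,-1],
    [0,0,-0.08,0,0,0,-1],
    [0,0,-0.115,0,0,0,-1],
    [0,0,-0.115,0,0,0,-1]
  ]
}}

```text
time: 9.95
position: [0.5918, -0.2445, 0.1579]
orientation: [-2.064, 0.297, 2.07]
wrist_force: [-0.4, -0.4, 0.5]
gripper_width: 1.001
```

{"api": "servo_tool", "payload": {
  "motion": [
    [0,0,0,0,0,0,-1],
    [0,0,0,0,0,0,-1]
  ]
}}

```text
time: 10.15
position: [0.5905, -0.2441, 0.1592]
orientation: [-2.065, 0.297, 2.069]
wrist_force: [-0.1, 0.6, -0.2]
gripper_width: 0.996
```

```bash
python3 -c "
from h import *
delta([.5934,-.2441,.086],-106.35)"
```

```text
t 10.15 pos [ 0.5905 -0.2441  0.1592] yaw_y -106.43 down [-0.002  0.001 -1.   ] q [-0.569  0.264  1.623 -0.     1.257  1.288] F [-0.1  0.6 -0.2] w 0.996
  shift [ 0.1464 -0.0015 -0.0059] turn [-0.0028  0.0046  0.0012]
```

{"api": "servo_tool", "payload": {
  "motion": [
    [0.03,-0.001,-0.005,0,0,0,-1],
    [0.07,-0.001,-0.005,0,0,0,-1],
    [0.11,-0.001,-0.005,0,0,0,-0.5],
    [0.14,-0.001,-0.005,0,0,0,-0.2],
    [0.146,-0.001,-0.005,0,0,0,-0.2]
  ],
  "force": 15
}}

```text
time: 10.65
position: [0.5924, -0.2438, 0.0843]
orientation: [-2.062, 0.296, 2.071]
wrist_force: [-0.7, 0.4, 0.1]
gripper_width: 0.779
```

{"api": "servo_tool", "payload": {
  "motion": [
    [0,0,0,0,0,0,-0.2],
    [0,0,0,0,0,0,-0.2],
    [0,0,0,0,0,0,-0.2]
  ]
}}

```text
time: 10.95
position: [0.5949, -0.2454, 0.0888]
orientation: [-2.07, 0.299, 2.066]
wrist_force: [0.8, -0.2, -0.7]
gripper_width: 0.602
```

```bash
python3 -c "
from h import *
delta([.5934,-.2441,.086],-106.35)"
```

```text
t 10.95 pos [ 0.5949 -0.2454  0.0888] yaw_y -106.43 down [ 0.002 -0.001 -1.   ] q [-0.567  0.351  1.653  0.     1.135  1.29 ] F [ 0.8 -0.2 -0.7] w 0.602
  shift [ 0.0055 -0.0016  0.0037] turn [-0.0027 -0.0044 -0.0012]
```

{"api": "servo_tool", "payload": {
  "motion": [
    [0.002,0,0,0,0,0,0.6],
    [0.002,0,0,0,0,0,0.6],
    [0.002,0,0,0,0,0,0.6],
    [0.002,0,0,0,0,0,0.6],
    [0.002,0,0,0,0,0,0.6]
  ]
}}

```text
time: 11.45
position: [0.5942, -0.2452, 0.0867]
orientation: [-2.068, 0.299, 2.068]
wrist_force: [-0.8, -1.6, 0.8]
gripper_width: 0.355
```

{"api": "servo_tool", "payload": {
  "motion": [
    [0,0,0,0,0,0,0.6],
    [0,0,0,0,0,0,0.6],
    [0,0,0,0,0,0,0.6]
  ]
}}

```text
time: 11.75
position: [0.5942, -0.2452, 0.0866]
orientation: [-2.068, 0.299, 2.068]
wrist_force: [-1.7, -3.2, 0.7]
gripper_width: 0.358
```

```bash
python3 -c "
from h import *
delta([.5934,-.2441,.086],-106.35)"
```

```text
t 11.75 pos [ 0.5942 -0.2452  0.0866] yaw_y -106.43 down [ 0.    -0.001 -1.   ] q [-0.567  0.354  1.654 -0.     1.134  1.29 ] F [-1.7 -3.2  0.7] w 0.358
  shift [ 0.0013 -0.0017  0.0022] turn [-0.0026 -0.0005 -0.001 ]
```

The opening of 33.7 mm matches the 34 mm head. Pulling about 15.5 mm slowly.

{"api": "servo_tool", "payload": {
  "motion": [
    [-0.005,0,0,0,0,0,0.6],
    [-0.01,0,0,0,0,0,0.6],
    [-0.015,0,0,0,0,0,0.6],
    [-0.02,0,0,0,0,0,0.6],
    [-0.024,0,0,0,0,0,0.6]
  ]
}}

```text
time: 12.25
position: [0.5942, -0.2448, 0.0985]
orientation: [-2.068, 0.298, 2.068]
wrist_force: [1.0, -1.9, -2.0]
gripper_width: 0.356
```

{"api": "servo_tool", "payload": {
  "motion": [
    [-0.003,0,0,0,0,0,0.6],
    [-0.006,0,0,0,0,0,0.6],
    [-0.007,0,0,0,0,0,0.6],
    [-0.007,0,0,0,0,0,0.6],
    [-0.007,0,0,0,0,0,0.6]
  ]
}}

```text
time: 12.75
position: [0.5942, -0.2448, 0.1018]
orientation: [-2.067, 0.298, 2.068]
wrist_force: [1.6, -1.3, -2.4]
gripper_width: 0.354
```

```bash
python3 - <<'E'
from h import *
delta([.5934,-.2441,.086],-106.35)
i,d,w=cloud('side')
t=np.radians(163.65);B=np.array([[np.cos(t),-np.sin(t),0],[np.sin(t),np.cos(t),0],[0,0,1]])
q=(w-[.5464,-.2303,.01])@B
P=q[(abs(q[...,2]-.066)<.012)&(abs(q[...,0])<.07)&(abs(q[...,1])<.024)]
print('top plane z=a x+b y+c',np.linalg.lstsq(np.c_[P[:,:2],np.ones(len(P))],P[:,2],rcond=None)[0].round(4),len(P))
E
```

```text
t 12.75 pos [ 0.5942 -0.2448  0.1018] yaw_y -106.43 down [-0.  0. -1.] q [-0.567  0.335  1.648  0.     1.16   1.29 ] F [ 1.6 -1.3 -2.4] w 0.354
  shift [ 0.0317 -0.0009  0.0019] turn [-0.0027  0.0002  0.0003]
top plane z=a x+b y+c [-0.0219  0.0298  0.0659] 658
```

Travel is 15.2 mm and the pull is 2.4 N, as the spring should give. The lamp is still down. I hold a bit longer, lower the knob back, and let go.

{"api": "servo_tool", "payload": {
  "motion": [
    [0,0,0,0,0,0,0.6],
    [0,0,0,0,0,0,0.6],
    [0,0,0,0,0,0,0.6],
    [0,0,0,0,0,0,0.6]
  ]
}}

```text
time: 13.2
position: [0.5942, -0.2448, 0.1019]
orientation: [-2.067, 0.298, 2.068]
wrist_force: [0.6, -1.7, -1.9]
gripper_width: 0.356
```

{"api": "servo_tool", "payload": {
  "motion": [
    [0.008,0,0,0,0,0,0.6],
    [0.016,0,0,0,0,0,0.6],
    [0.024,0,0,0,0,0,0.6],
    [0.03,0,0,0,0,0,0.6],
    [0.03,0,0,0,0,0,0.6]
  ]
}}

```text
time: 13.7
position: [0.5942, -0.2449, 0.0869]
orientation: [-2.067, 0.298, 2.068]
wrist_force: [0.3, -0.4, -1.2]
gripper_width: 0.358
```

{"api": "servo_tool", "payload": {
  "motion": [
    [0,0,0,0,0,0,0.2],
    [0,0,0,0,0,0,0],
    [0,0,0,0,0,0,-0.2],
    [0,0,0,0,0,0,-0.4],
    [0,0,0,0,0,0,-0.4]
  ]
}}

```text
time: 14.2
position: [0.5942, -0.2449, 0.087]
orientation: [-2.068, 0.298, 2.068]
wrist_force: [-0.5, -0.1, 0.3]
gripper_width: 0.689
```

{"api": "servo_tool", "payload": {
  "motion": [
    [-0.05,0,0,0,0,0,-0.4],
    [-0.13,0,0,0,0,0,-0.4],
    [-0.21,0,0,0,0,0,-0.4],
    [-0.28,0,0,0,0,0,-0.4],
    [-0.28,0,0,0,0,0,-0.4]
  ]
}}

```text
time: 14.7
position: [0.597, -0.2466, 0.2342]
orientation: [-2.081, 0.304, 2.058]
wrist_force: [0.3, 0.0, 1.2]
gripper_width: 0.701
```

{"api": "servo_tool", "payload": {
  "motion": [
    [-0.04,0,-0.05,0,0,0,-0.4],
    [-0.08,0,-0.1,0,0,0,-0.4],
    [-0.08,0,-0.16,0,0,0,-0.4],
    [-0.08,0,-0.16,0,0,0,-0.4],
    [-0.08,0,-0.16,0,0,0,-0.4]
  ]
}}

```text
time: 15.2
position: [0.6705, -0.2672, 0.265]
orientation: [-2.064, 0.297, 2.07]
wrist_force: [-0.1, 0.2, 0.5]
gripper_width: 0.695
```

```bash
python3 - <<'E'
from h import *
delta([.5934,-.2441,.086],-106.35)
i,d,w=cloud('side')
save('end.png',cv2.resize(i[90:270,310:450],None,fx=3.3,fy=3.3,interpolation=3))
t=np.radians(163.65);B=np.array([[np.cos(t),-np.sin(t),0],[np.sin(t),np.cos(t),0],[0,0,1]])
q=(w-[.5464,-.2303,.01])@B
P=q[(abs(q[...,2]-.066)<.012)&(abs(q[...,0])<.07)&(abs(q[...,1])<.024)]
print('top plane',np.linalg.lstsq(np.c_[P[:,:2],np.ones(len(P))],P[:,2],rcond=None)[0].round(4),len(P))
s=q[(abs(q[...,2]-.066)<.006)&(abs(q[...,0])<.12)&(abs(q[...,1])<.06)];print(np.percentile(s,[1,99],axis=0).round(4), cv2.minAreaRect(s[:,:2].astype(np.float32)*1000))
k=q[(q[...,2]>.084)&(q[...,2]<.15)&(abs(q[...,0]+.048)<.025)&(abs(q[...,1])<.025)];print('knob',len(k),k.min(0).round(4),k.max(0).round(4),'z95',np.percentile(k[:,2],[50,90]))
E
```

```text
t 15.2 pos [ 0.6705 -0.2672  0.265 ] yaw_y -106.41 down [-0.003  0.002 -1.   ] q [-0.536  0.375  1.29  -0.     1.48   1.321] F [-0.1  0.2  0.5] w 0.695
  shift [ 0.3584 -0.0005  0.1598] turn [-0.0022  0.0059  0.0014]
top plane [-0.0209  0.014   0.066 ] 611
[[-0.0751 -0.0279  0.0604]
 [ 0.0682  0.0275  0.0706]] ((-4.1005401611328125, -0.27630615234375), (58.735782623291016, 153.10963439941406), 88.91224670410156)
knob 150 [-0.0716 -0.0176  0.0851] [-0.0347  0.0149  0.1101] z95 [0.10200853 0.10536068]
```

View pics/end.png

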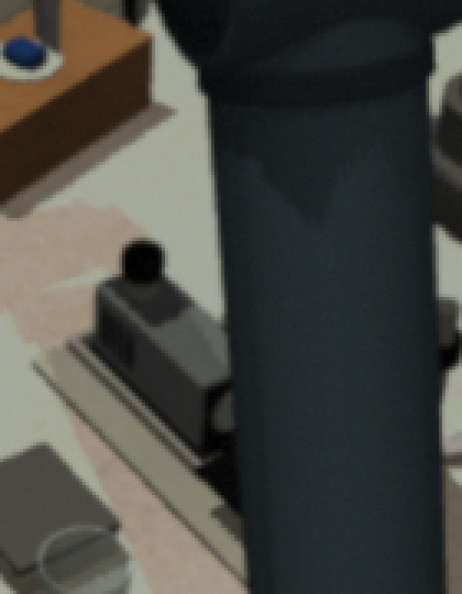

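The lamp sits flat inside the rim, window towards the stage. The knob head's top is about 105 mm above the floor (104 mm at rest), and the gripper is clear of everything.

```bash
python3 -c "
from bench import env
print(env.finish_job())"
```

```text
the job is handed in; nothing more can be done
None
```

The lamp is in the bay, switched on and released, and I handed the job in at about 15 s of the 59 s; it reports no verdict.

- **Placing:** I gripped the lamp across its 56 mm and lowered it until the wrist force showed contact. I then let go and backed off for about a second before touching the knob.
- **Knob:** I pulled it out 15.2 mm (about 2.4 N) and held it there for just under a second. I then lowered it back and opened the fingers.

**Last checks (side camera):**
- The lamp's offset along the bay disagreed between measurements, from about −1 to −4 mm. The larger figure comes from a rectangle that the arm partly hides. Across the bay the offset was under 1 mm. Both are within the 14 mm allowed.
- The lamp's top is 66 mm above the bay floor, as it should be. The fitted tilt is about 0.02 rad, the same while the knob was held out as after release, so it may be calibration error. The limit is 0.06.
- The knob is back at rest, with the top of its head at about 105 mm against 104 mm expected.
- The gripper ended well clear of everything.
- I did not measure the bystanders' final positions. The last picture shows the slide box and beaker in place, but the bottle and dish are not visible in it. No unexpected contact force showed in any reading.

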